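# Load a tooth-section slide under the viewer's spring clips

## Task

Take the framed glass slide with the orange tab out of the steel tray, lay it flat on the viewer's stage in front of the two spring clips, then slide it in under them, raised rim first, so that the slide itself lifts the clips and they snap down onto its glass, and go on until you feel it press against the sprung pad of the black back stop. The stop is clamped in a different place each time, so feel for it and push gently, without forcing the slide against the rails or the stop or touching the clips with the gripper; then let go with the slide resting against the pad, and leave the other things where they are.

Things in the scene. Friction and masses are not known exactly. Their poses are not given: they have to be found in the camera images.
- slide_tab (a point): Centre of the slide's orange tab, by which it is held: an upright block 24 (x) by 12 (y) by 30 (z) on top of the plate near its rear end. This point is 35 behind the plate's middle and 20 above its underside; the tab's top is 35 above the underside. x points to the rim end, z up. Starts in the steel tray beside a like slide with a grey tab.
- slide_nose (a point): Middle of the slide's front end at the level of its underside (below the round rim's foremost line), 48 ahead of the plate's middle and 83 ahead of the tab's centre; same axes as the tab.
- slide: The slide to load: blue-framed glass plate 96 (x) by 50 (y) by 5 thick, about 60 g; origin at the middle of its underside, x to the front (rim) end, z up. Its front end is a round bar 9 in diameter running across the full width, a raised rim 4 higher than the glass (top 9 above the underside).
- stage: The viewer's fixed stage: white block, dark flat deck 40 above the table, from x = -90 to 100, 130 wide; origin at table height; x is the direction the slide goes in. On the deck two rails 6 high form a channel 52.8 wide from x = -2 to 76; from x = -33 to 0 they flare as a funnel, mouth about 60 wide. Over 20 N on the rails is too rough. Clip posts 26 high at x = 88, y = +-22.
- clip_left (a joint): Lift of the left (+y) steel spring clip, rad: 0 at rest (tip 2.5 above the deck), about 0.06 on the glass, 0.15 on the raised rim. A bent wire hinged at stage x = 86, y = +14, 20 above the deck; its lowest point is at stage x = 42, its upturned nose reaches to x = 24. Presses with about 2 N: lifting both takes a push of 3 to 10 N, the steady drag afterwards is 1 to 5 N.
- clip_right (a joint): Lift of the right (-y) spring clip at y = -14, otherwise the same as the left.
- tray: Shallow fixed steel tray 170 (x) by 250 (y), origin under its middle; floor 3 above the table, rim 12 high.
- spare: Like slide with a grey tab, in the same tray: leave it; origin at the middle of its underside.
- dropper: Small amber dropper bottle, 28 diameter, 55 high, by the stage's left side; origin under it.
- rails: The two aluminium side rails of the channel with their funnel ends, fixed to the stage; origin on the deck, 40 above the stage's origin, axes as the stage.
- stop: Track of the black back stop; this fixed point is on the deck at x = 66, y = 0 of the stage, same axes. The stop (28 wide, 11 high) is clamped anywhere on it, front face at stage x = 58 to 74: not measured, find it by feel. Its front pad gives way 3 on a spring (under 0.5 N), then is solid; over 12 N on it is too rough. The clips hold the slide against the pad once let go.
There are look-alikes about, which are no part of the job. What is shaped like the slide but yellow is not meant. Leave any yellow look-alike of the stage alone.

How it is judged (in metres and radians):
On the way, in this order (a step that is already met when the one before it is completed fails the run):
1. the slide lies flat on the deck, rim end leading into the funnel, short of the clips, with both clips down (x of slide_nose in the frame of stage between -0.075 and 0.032 m and y of slide_nose in the frame of stage between -0.012 and 0.012 m and z of slide_nose in the frame of stage between 0.038 and 0.043 m and angle between the x axis of slide_nose and the x axis of stage, either way round below 0.2 rad and contact force between slide and stage above 0.1 N and value of joint each of clip_left, clip_right below 0.03 rad), for 0.1 s.
2. both clips ride up on the slide's rim (value of joint each of clip_left, clip_right above 0.115 rad and z of slide_nose in the frame of stage between 0.038 and 0.044 m), for 0.02 s.
3. the slide presses against the back stop's pad (over 1 N) with both clips snapped down on the glass (x of slide_nose in the frame of stage between 0.056 and 0.079 m and y of slide_nose in the frame of stage between -0.003 and 0.003 m and z of slide_nose in the frame of stage between 0.0385 and 0.042 m and angle between the x axis of slide_nose and the x axis of stage, either way round below 0.06 rad and angle between slide_nose's own z axis and vertical below 0.05 rad and value of joint clip_left between 0.025 and 0.095 rad and value of joint clip_right between 0.025 and 0.095 rad and contact force between slide and stop above 1 N), for 0.05 s.
At the end, for the whole second after the job is handed in: The slide lies flat and at rest in the channel (within 3 mm of its middle, straight within 0.06 rad), its front end touching the back stop's pad (contact over 0.03 N), and both clips rest on the glass (clip joints between 0.025 and 0.095 rad) (x of slide_nose in the frame of stage between 0.056 and 0.079 m and y of slide_nose in the frame of stage between -0.003 and 0.003 m and z of slide_nose in the frame of stage between 0.0385 and 0.042 m and angle between the x axis of slide_nose and the x axis of stage, either way round below 0.06 rad and angle between slide_nose's own z axis and vertical below 0.05 rad and value of joint clip_left between 0.025 and 0.095 rad and value of joint clip_right between 0.025 and 0.095 rad and contact force between slide and stop above 0.03 N and linear speed of slide below 0.01 m/s).
It fails at once if the slide is forced against the back stop with more than 12 N or against the rails with more than 20 N (contact force between slide and stop above 12 N or contact force between slide and rails above 20 N).
It fails at once if the slide is slammed or pressed on the stage with more than 70 N (contact force between slide and stage above 70 N).
It fails at once if the gripper touches a clip (contact force between any of the fingers, the arm and clip_left above 0.5 N or contact force between any of the fingers, the arm and clip_right above 0.5 N).
It fails at once if a clip is bent up far beyond what the slide needs (0.3 rad) (value of joint any of clip_left, clip_right above 0.3 rad).
It fails at once if another thing on the table is moved more than 20 mm (distance of any of spare, dropper, bottle, dish, cup, jar, mirror from where it was at the start of the episode above 0.02 m).
It also fails if it takes over 72 s, if anything falls off the work surface, if the arm or the gripper's body presses on something with over 40 N, if the wrist force passes 120 N, or if a joint passes its speed limit or range.

## Robot

A 7-joint arm with a two-finger parallel gripper is mounted at the origin on the work surface. World frame = base frame: x ahead of the robot, y to its left, z up, the work surface at z = 0. Lengths are in m, angles in degrees, forces in N, time in s.
With the tool pointing down it reaches from about 0.425 to 0.875 m from the base axis. Payload 4.7 kg.
Tool frame: the origin (TCP) lies midway between the tips of the shut fingers; the grasp point (between the pads) lies 19 mm behind it; z points along the fingers, x is the direction in which the jaws open and shut, and the axes are right-handed (so a half turn about z gives the same grasp; the last joint's range is limited). The gripper opens to 87 mm and grips with 3 to 60 N. Pads are 19 mm wide; open, the fingers measure 117 mm over their backs; the gripper's body (75 mm by 190 mm) begins 51 mm behind the grasp point.
Start: joints at [71.052, 18.392, -4.016, 83.108, 1.295, 78.541, -3.26], TCP at [0.22, -0.612, 0.185] pointing down, gripper open.
Joint ranges: [-163.93, 163.93], [-17.29, 119.83], [-79.2, 71.16], [3.27, 140.29], [-89.18, 269.18], [5.43, 117.66], [-154.24, 154.24]. Speed limits (degrees/s): [147.25, 147.25, 180, 180, 180, 180, 180].

## Interface

Orientations are given as [roll, pitch, yaw] about the fixed x, y, z axes, in that order (R = Rz(yaw) Ry(pitch) Rx(roll)).
In Python, from cell import env gives the robot as it stands.
- The arm moves only by the tool carry_out, never from a script. Its argument "plan" is a list of rows, each an object with "grip": the closure, from 0 (fully open) to 1 (shut); "dp": the shift along the tool's x, y, z in m, a list of three; "rotation": the turn, a rotation vector about the tool's x, y, z in degrees, a list of three. In form: [{"grip": grip, "dp": [dx, dy, dz], "rotation": [wx, wy, wz]}, ...]. A call has 1 to 8 rows; each row shifts and turns the pose as measured when the row begins, along the tool's axes as they then stand; what a row does not reach is not made up. A row lasts 1/12 s, in which the tool goes at most 41.7 mm and 7.16 degrees, less where a joint would pass 70% of its speed; a pose out of reach is approached as far as the arm can. A call is refused whole if a number of a shift passes 0.0417 or a number of a turn 7.16, either way. A call with a gripper value outside its range is refused whole. The fingers move at their own pace and stop on an object; "force" is the grip in N (left out, the last holds). Time passes only in rows, so rows that do not move let the fingers close. It gives the time, the measured TCP pose, the force and the opening at its end, in the units of the state.
- env.get_obs(): the state, without advancing time (a new reading comes with each control period).
- env.read_camera(name): name is "scene" or "top" or "wrist"; returns the picture (480x640x3 uint8, red, green, blue); there is no depth.
- env.camera_params(name): a dict with "fx", "fy", "cx", "cy" (pixels), "R" (3x3) and "t" (3): a world point X has camera coordinates R X + t. Camera axes: x right, y down, z forward; pixel columns grow to the right and rows downward; lengths in m; the calibration is good to about 2 mm. A picture is of the moment at which its call begins: read the wrist's pose just before it. camera_params takes no time and is no camera call; for the wrist camera it gives the pose at the moment of the call.
- env.sign_off(): hands the job in, once; it reports no verdict.
The state is a dict: "time_s": time; "qpos": joint angles; "joint_velocities": joint speeds; "effort": joint torques, N m; "tool_pos": TCP position; "tool_rot": TCP orientation; "force": force on the tool from outside, world axes, zero at the start; "wrist_torque": the same for the moment, N m; "grip_width": finger opening in m.
Only numpy, scipy, OpenCV 4.12 (cv2) and the standard library are available. Lean on these libraries where they do the work, as an engineer would, in place of code of your own. Each camera call takes 0.05 s, during which the arm holds its last target. There are 200 camera calls.

## Working session

There is one attempt and no reset: what is moved stays moved. The work goes in short steps, Python scripts to look and compute and a tool call to move; the robot and the scene stay as the last step left them, time stands still between calls to the robot, and variables do not carry over. Pictures are saved under pics/ and viewed, about 8 in all and at most 12, crops included, and the job is handed in when it is done.

Besides the shell and the picture viewer there is one more tool, called after ">>>" by a JSON object that holds its "name" and its "arguments", one argument or row to a line. carry_out: Moves the arm, as the interface text tells. Its arguments: {"type":"object","properties":{"plan":{"type":"array","items":{"type":"object","properties":{"grip":{"type":"number"},"dp":{"type":"array","items":{"type":"number"}},"rotation":{"type":"array","items":{"type":"number"}}}}},"force":{"type":"number"}},"required":["plan"]}

```bash
mkdir -p pics; ls; python3 - <<'E'
from cell import env
import cv2
o=env.get_obs(); print(o)
for n in("scene","top"):
    cv2.imwrite(f"pics/{n}0.png",env.read_camera(n)[:,:,::-1])
    p=env.camera_params(n); print(n,p)
E
```

```text
pics
{'time_s': 0.0, 'qpos': array([71.05133822, 18.43933071, -4.01652745, 83.17302669,  1.29446073,
       78.53975934, -3.25962396]), 'joint_velocities': array([-0.03104776,  0.00532861, -0.01617892, -0.06549536,  0.02822664,
       -0.05421831,  0.03968279]), 'effort': array([ 2.78947664e-04, -4.91289496e+01, -4.03695619e-01, -3.12525773e+01,
       -6.38461090e-02,  4.36897378e-02,  1.69724290e-04]), 'tool_pos': array([ 0.21947451, -0.61118413,  0.18347506]), 'tool_rot': array([ 1.79995240e+02,  1.06903469e-01, -7.02404210e+01]), 'force': array([ 0.92081794, -0.36546449,  0.79067213]), 'wrist_torque': array([0.00013508, 0.05714292, 0.01819606]), 'grip_width': 0.0868686274534656}
scene {'fx': 520.2893642294283, 'fy': 520.2893642294283, 'cx': 319.5225464366235, 'cy': 242.02427117069456, 'R': array([[-0.51836586,  0.85500266, -0.01634863],
       [ 0.45234401,  0.25792002, -0.85373424],
       [-0.72572841, -0.44994189, -0.52045227]]), 't': array([ 0.22441932, -0.16301114,  1.34781037])}
top {'fx': 452.32974859769286, 'fy': 452.32974859769286, 'cx': 308.8146030229868, 'cy': 240.30939308613725, 'R': array([[ 0.0126893 , -0.99968515,  0.02164673],
       [-0.99639464, -0.01445774, -0.08359844],
       [ 0.08388508, -0.02050788, -0.99626438]]), 't': array([0.00193392, 0.48517435, 1.00598299])}
```

View pics/top0.png

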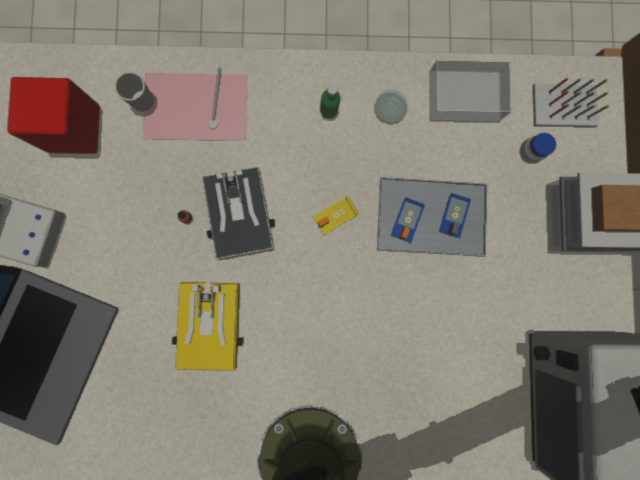

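View pics/scene0.png

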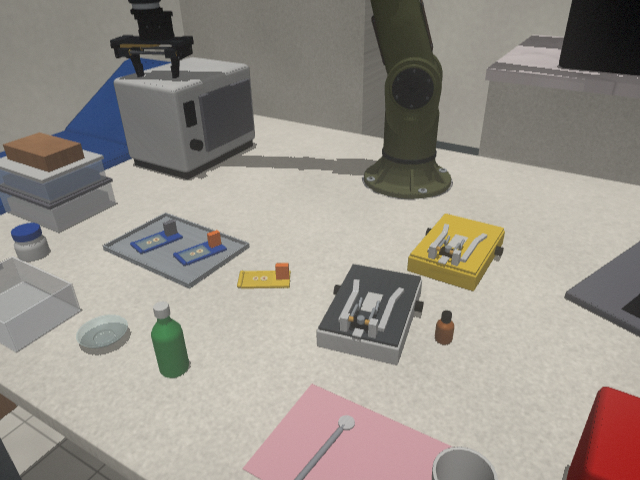

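```bash
cat > h.py <<'E'
from cell import env
import cv2, numpy as np
def ray(n,uv,z,p=None):
    "world point at height z seen at pixel uv"
    p=p or env.camera_params(n); c=-p["R"].T@p["t"]
    d=p["R"].T@np.array([(uv[0]-p["cx"])/p["fx"],(uv[1]-p["cy"])/p["fy"],1])
    return c+d*(z-c[2])/d[2]
def pix(n,X,p=None):
    p=p or env.camera_params(n); q=p["R"]@np.array(X)+p["t"]
    return np.array([p["fx"]*q[0]/q[2]+p["cx"],p["fy"]*q[1]/q[2]+p["cy"]])
E
python3 - <<'E'
from h import *
im=cv2.imread("pics/top0.png")
a=cv2.resize(im[190:250,375:445],None,fx=6,fy=6,interpolation=cv2.INTER_CUBIC)
b=cv2.resize(im[160:265,195:280],None,fx=4.5,fy=4.5,interpolation=cv2.INTER_CUBIC)
H=max(a.shape[0],b.shape[0]); c=np.zeros((H,a.shape[1]+b.shape[1],3),np.uint8); c[:a.shape[0],:a.shape[1]]=a; c[:b.shape[0],a.shape[1]:]=b
print(a.shape,c.shape); cv2.imwrite("pics/crop0.png",c)
# orange, blue blobs
hsv=cv2.cvtColor(im,cv2.COLOR_BGR2HSV)
for nm,lo,hi in(("orange",(3,120,100),(14,255,255)),("blue",(100,130,60),(125,255,255))):
    m=cv2.inRange(hsv,lo,hi); n,l,s,c=cv2.connectedComponentsWithStats(m)
    print(nm,[(s[i].tolist(),c[i].round(1).tolist()) for i in range(1,n) if s[i][4]>15])
E
```

```text
(360, 420, 3) (472, 802, 3)
orange [([604, 50, 17, 5, 59], [612.5, 51.9]), ([602, 186, 38, 44, 1070], [621.3, 207.3]), ([319, 218, 9, 8, 43], [323.1, 221.5]), ([402, 227, 8, 11, 55], [405.3, 232.1])]
blue [([533, 133, 22, 23, 381], [543.7, 143.8]), ([440, 194, 30, 43, 281], [452.8, 217.6]), ([392, 198, 32, 44, 268], [405.7, 222.5])]
```

View pics/crop0.png

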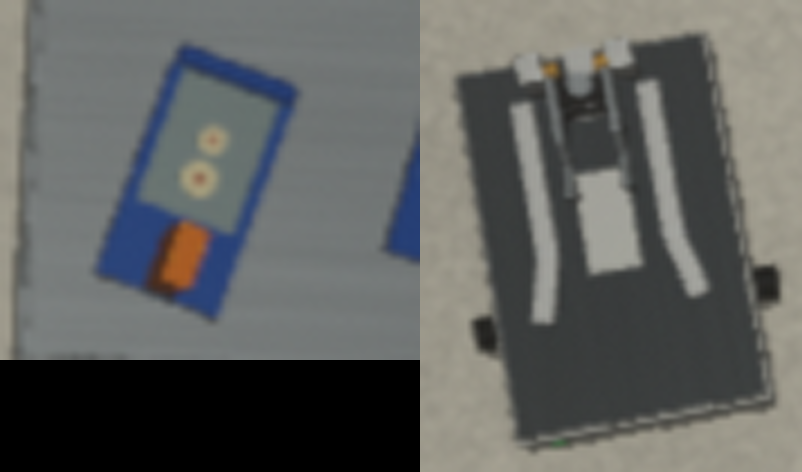

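```bash
python3 - <<'E'
from h import *
P=lambda u,v:(375+(u+.5)/6-.5,190+(v+.5)/6-.5)
Q=lambda u,v:(195+(u-420+.5)/4.5-.5,160+(v+.5)/4.5-.5)
f=[ray("top",P(*q),.010) for q in((183,43),(299,92))]; r=[ray("top",P(*q),.008) for q in((95,272),(217,321))]
F=np.mean(f,0);B=np.mean(r,0);d=(F-B)[:2]
print("slide",f,r,"L",np.linalg.norm(d),"W",np.linalg.norm(f[0]-f[1]),np.linalg.norm(r[0]-r[1]),"mid",(F+B)/2,"yaw",np.degrees(np.arctan2(d[1],d[0])))
u=d/np.linalg.norm(d); print("tab",((F+B)/2)[:2]-.035*u, "tabtop",ray("top",P(186,255),.038))
c=[ray("top",Q(*q),.040) for q in((457,76),(705,35),(773,405),(518,440))]
F=(c[0]+c[1])/2;B=(c[2]+c[3])/2;d=(F-B)[:2];w=((c[0]+c[3])-(c[1]+c[2]))[:2]
print(c,"L",np.linalg.norm(d),"W",np.linalg.norm(w)/2,"yaw",np.degrees(np.arctan2(d[1],d[0])),np.degrees(np.arctan2(-w[0],w[1])))
u=d/np.linalg.norm(d); print("stage origin",((F+B)/2)[:2]-.005*u)
E
```

```text
slide [array([ 0.59067096, -0.21388228,  0.01      ]), array([ 0.57224929, -0.25884778,  0.01      ])] [array([ 0.50135768, -0.17988578,  0.008     ]), array([ 0.48313078, -0.22692421,  0.008     ])] L 0.09510962150485452 W 0.048592738859614765 0.05044634620062506 mid [ 0.53685218 -0.21988501  0.009     ] yaw -20.276312543390443
tab [ 0.50402105 -0.20775583] tabtop [ 0.50528112 -0.20799245  0.038     ]
[array([0.62343957, 0.24821527, 0.04      ]), array([0.6464244 , 0.12550456, 0.04      ]), array([0.4615959 , 0.08798113, 0.04      ]), array([0.44263514, 0.21259192, 0.04      ])] L 0.18643892321894986 W 0.1254266298315972 yaw 11.312975455627999 9.625738078788057
stage origin [0.5386209  0.16759238]
```

```bash
cat >> h.py <<'E'
from scipy.spatial.transform import Rotation as Rn
def plan(p,yaw,step=.036,n=None):
    "rows from the pose now to TCP p, tool down with yaw"
    o=env.get_obs(); p=np.array(p); q=np.array(o["tool_pos"]); R0=Rn.from_euler("xyz",o["tool_rot"],degrees=True)
    R1=Rn.from_euler("xyz",[180,0,yaw],degrees=True); w=(R0.inv()*R1).as_rotvec(degrees=True)
    n=n or int(max(np.ceil(np.linalg.norm(p-q)/step),np.ceil(np.linalg.norm(w)/6),1))
    for i in range(n):
        R=R0*Rn.from_rotvec(w*i/n,degrees=True)
        d=R.inv().apply((p-q)/n); print(i,d.round(4).tolist(),(w/n).round(2).tolist())
def st():
    o=env.get_obs(); print(round(o["time_s"],2),o["tool_pos"].round(4),o["tool_rot"].round(2),"F",o["force"].round(2),"w",round(o["grip_width"],4),"q",o["qpos"].round(0))
E
python3 -c "
from h import *
plan([.504,-.208,.16],-110.3)"
```

```text
0 [-0.0202, -0.0289, 0.0017] [0.0, 0.01, 2.86]
1 [-0.0216, -0.0278, 0.0017] [0.0, 0.01, 2.86]
2 [-0.023, -0.0267, 0.0017] [0.0, 0.01, 2.86]
3 [-0.0243, -0.0255, 0.0017] [0.0, 0.01, 2.86]
4 [-0.0256, -0.0243, 0.0017] [0.0, 0.01, 2.86]
5 [-0.0267, -0.023, 0.0017] [0.0, 0.01, 2.86]
6 [-0.0279, -0.0216, 0.0017] [0.0, 0.01, 2.86]
7 [-0.0289, -0.0202, 0.0017] [0.0, 0.01, 2.86]
8 [-0.0299, -0.0187, 0.0017] [0.0, 0.01, 2.86]
9 [-0.0308, -0.0172, 0.0017] [0.0, 0.01, 2.86]
10 [-0.0316, -0.0156, 0.0017] [0.0, 0.01, 2.86]
11 [-0.0323, -0.0141, 0.0017] [0.0, 0.01, 2.86]
12 [-0.033, -0.0124, 0.0017] [0.0, 0.01, 2.86]
13 [-0.0336, -0.0108, 0.0017] [0.0, 0.01, 2.86]
```

>>> {"name": "carry_out", "arguments": {
  "plan": [
    {"grip":0,"dp":[-0.02,-0.029,0.002],"rotation":[0,0,2.9]},
    {"grip":0,"dp":[-0.022,-0.028,0.002],"rotation":[0,0,2.9]},
    {"grip":0,"dp":[-0.023,-0.027,0.002],"rotation":[0,0,2.9]},
    {"grip":0,"dp":[-0.024,-0.0255,0.002],"rotation":[0,0,2.9]},
    {"grip":0,"dp":[-0.0255,-0.024,0.002],"rotation":[0,0,2.9]},
    {"grip":0,"dp":[-0.027,-0.023,0.002],"rotation":[0,0,2.9]},
    {"grip":0,"dp":[-0.028,-0.0215,0.002],"rotation":[0,0,2.9]},
    {"grip":0,"dp":[-0.029,-0.02,0.002],"rotation":[0,0,2.9]}
  ]
}}

```text
time_s: 0.77
tool_pos: [0.3802, -0.3807, 0.1608]
tool_rot: [179.4, 0.1, -95.7]
force: [0.6, -0.6, -0.2]
grip_width: 0.0869
```

```bash
python3 -c "
from h import *
st();plan([.504,-.208,.16],-110.3)"
```

```text
0.77 [ 0.3802 -0.3807  0.1608] [ 1.7943e+02  1.2000e-01 -9.5690e+01] F [ 0.61 -0.61 -0.21] w 0.0869 q [ 53.   7. -12. 100.   2.  74. -55.]
0 [-0.0307, -0.0177, 0.0] [0.1, 0.01, 2.44]
1 [-0.0314, -0.0164, 0.0] [0.1, 0.01, 2.44]
2 [-0.0321, -0.015, 0.0001] [0.1, 0.01, 2.44]
3 [-0.0327, -0.0136, 0.0001] [0.1, 0.01, 2.44]
4 [-0.0332, -0.0122, 0.0001] [0.1, 0.01, 2.44]
5 [-0.0337, -0.0108, 0.0001] [0.1, 0.01, 2.44]
```

>>> {"name": "carry_out", "arguments": {
  "plan": [
    {"grip":0,"dp":[-0.031,-0.018,-0.001],"rotation":[0,0,2.5]},
    {"grip":0,"dp":[-0.0315,-0.0165,-0.001],"rotation":[0,0,2.5]},
    {"grip":0,"dp":[-0.032,-0.015,-0.001],"rotation":[0,0,2.5]},
    {"grip":0,"dp":[-0.033,-0.0135,-0.001],"rotation":[0,0,2.5]},
    {"grip":0,"dp":[-0.033,-0.012,-0.001],"rotation":[0,0,2.5]},
    {"grip":0,"dp":[-0.034,-0.011,-0.001],"rotation":[0,0,2.5]},
    {"grip":0,"dp":[0,0,0],"rotation":[0,0,0]}
  ]
}}

```text
time_s: 1.35
tool_pos: [0.5124, -0.1887, 0.1635]
tool_rot: [179.2, 0.3, -111.0]
force: [-0.8, 0.9, -0.5]
grip_width: 0.0866
```

```bash
python3 - <<'E'
from h import *
st(); p=env.camera_params("wrist"); im=env.read_camera("wrist"); cv2.imwrite("pics/w1.png",im[:,:,::-1])
np.save("w1.npy",p,allow_pickle=True)
print(pix("wrist",[.5045,-.208,.038],p)); plan([.504,-.208,.16],-110.3)
E
```

```text
1.35 [ 0.5124 -0.1887  0.1635] [ 179.21    0.26 -110.98] F [-0.79  0.94 -0.53] w 0.0866 q [ 38.   8. -22.  98.   3.  75. -96.]
[346.08323676 220.59637644]
0 [0.017, 0.0002, 0.0032] [0.87, 0.1, -0.76]
```

View pics/w1.png

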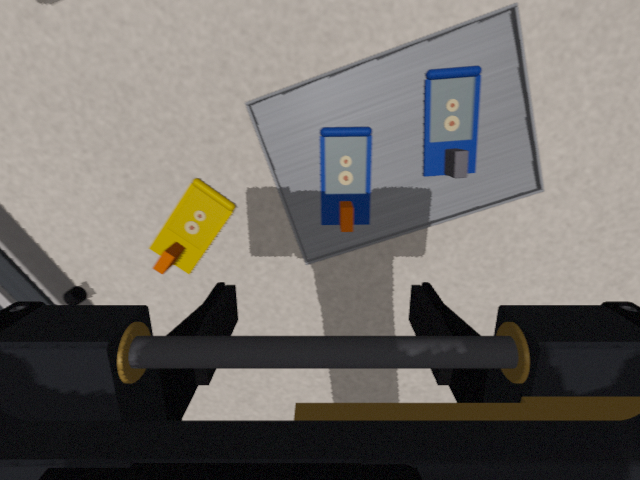

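```bash
python3 - <<'E'
from h import *
p=np.load("w1.npy",allow_pickle=True).item()
f=[ray("",q,.009,p) for q in((320.5,127),(371.5,127))]; r=[ray("",q,.008,p) for q in((320.5,225),(370.5,225))]
F=np.mean(f,0);B=np.mean(r,0);d=(F-B)[:2]
print("L",np.linalg.norm(d),"W",np.linalg.norm(f[0]-f[1]),np.linalg.norm(r[0]-r[1]),"mid",(F+B)/2,"yaw",np.degrees(np.arctan2(d[1],d[0])))
u=d/np.linalg.norm(d); t=((F+B)/2)[:2]-.035*u; print("tab",t)
print([pix("",[*(t+a*u),z],p).round(1) for z in(.008,.038) for a in(-.012,.012)])
E
```

```text
L 0.09612951303463066 W 0.048065821550264794 0.05147828907058787 mid [ 0.53733009 -0.22118966  0.0085    ] yaw -20.073963551477675
tab [ 0.50445633 -0.20917651]
[array([345.5, 224. ]), array([345.6, 201. ]), array([347.2, 232.4]), array([347.4, 207.7])]
```

```bash
python3 -c "
from h import *
plan([.5045,-.2088,.07],-110.2,n=4)"
```

```text
0 [0.0044, -0.0005, 0.0233] [0.22, 0.03, -0.21]
1 [0.0044, -0.0004, 0.0233] [0.22, 0.03, -0.21]
2 [0.0044, -0.0003, 0.0233] [0.22, 0.03, -0.21]
3 [0.0044, -0.0002, 0.0233] [0.22, 0.03, -0.21]
```

>>> {"name": "carry_out", "arguments": {
  "plan": [
    {"grip":0,"dp":[0.0045,-0.0005,0.023],"rotation":[0.2,0,-0.2]},
    {"grip":0,"dp":[0.0045,-0.0005,0.023],"rotation":[0.2,0,-0.2]},
    {"grip":0,"dp":[0.0045,0,0.023],"rotation":[0.2,0,-0.2]},
    {"grip":0,"dp":[0.0045,0,0.023],"rotation":[0.2,0,-0.2]},
    {"grip":0,"dp":[0,0,0],"rotation":[0,0,0]},
    {"grip":0,"dp":[0,0,0],"rotation":[0,0,0]}
  ]
}}

```text
time_s: 1.9
tool_pos: [0.5021, -0.2132, 0.0679]
tool_rot: [180.0, -0.1, -110.2]
force: [-0.4, 0.4, 1.6]
grip_width: 0.0873
```

```bash
python3 -c "
from h import *
st();plan([.5045,-.2088,.013],-110.2,n=4)"
```

```text
1.9 [ 0.5021 -0.2132  0.0679] [ 1.7996e+02 -7.0000e-02 -1.1015e+02] F [-0.36  0.37  1.56] w 0.0873 q [ 39.  12. -21. 106.   5.  63. -94.]
0 [-0.0012, -0.0002, 0.0137] [0.01, -0.02, 0.01]
1 [-0.0012, -0.0002, 0.0137] [0.01, -0.02, 0.01]
2 [-0.0012, -0.0002, 0.0137] [0.01, -0.02, 0.01]
3 [-0.0012, -0.0002, 0.0137] [0.01, -0.02, 0.01]
```

>>> {"name": "carry_out", "arguments": {
  "plan": [
    {"grip":0,"dp":[-0.001,0,0.013],"rotation":[0,0,0]},
    {"grip":0,"dp":[-0.001,0,0.013],"rotation":[0,0,0]},
    {"grip":0,"dp":[-0.001,0,0.013],"rotation":[0,0,0]},
    {"grip":0,"dp":[-0.001,0,0.011],"rotation":[0,0,0]},
    {"grip":0,"dp":[0,0,0],"rotation":[0,0,0]},
    {"grip":0,"dp":[0,0,0],"rotation":[0,0,0]}
  ]
}}

```text
time_s: 2.4
tool_pos: [0.506, -0.2113, 0.0175]
tool_rot: [-179.7, -0.1, -110.3]
force: [0.8, 0.2, 0.7]
grip_width: 0.0872
```

```bash
python3 -c "
from h import *
st();plan([.5045,-.2088,.013],-110.2,n=1)"
```

```text
2.4 [ 0.506  -0.2113  0.0175] [-1.7970e+02 -1.2000e-01 -1.1026e+02] F [0.77 0.15 0.75] w 0.0872 q [ 38.  16. -21. 108.   7.  57. -96.]
0 [-0.0019, 0.0023, 0.0044] [-0.3, -0.13, -0.06]
```

Close gently, keeping the small offset correction.

>>> {"name": "carry_out", "arguments": {
  "force": 25,
  "plan": [
    {"grip":0,"dp":[-0.002,0.002,0.004],"rotation":[-0.3,0,0]},
    {"grip":0,"dp":[0,0,0],"rotation":[0,0,0]},
    {"grip":1,"dp":[0,0,0],"rotation":[0,0,0]},
    {"grip":1,"dp":[0,0,0],"rotation":[0,0,0]},
    {"grip":1,"dp":[0,0,0],"rotation":[0,0,0]},
    {"grip":1,"dp":[0,0,0],"rotation":[0,0,0]},
    {"grip":1,"dp":[0,0,0],"rotation":[0,0,0]},
    {"grip":1,"dp":[0,0,0],"rotation":[0,0,0]}
  ]
}}

```text
time_s: 3.07
tool_pos: [0.5072, -0.2091, 0.016]
tool_rot: [-179.7, -0.1, -110.2]
force: [0.4, -0.1, 0.5]
grip_width: 0.0551
```

>>> {"name": "carry_out", "arguments": {
  "plan": [
    {"grip":1,"dp":[0,0,0],"rotation":[0,0,0]},
    {"grip":1,"dp":[0,0,0],"rotation":[0,0,0]},
    {"grip":1,"dp":[0,0,0],"rotation":[0,0,0]}
  ]
}}

```text
time_s: 3.32
tool_pos: [0.5074, -0.2093, 0.0162]
tool_rot: [-179.7, -0.2, -110.2]
force: [-0.1, 0.1, 0.0]
grip_width: 0.0351
```

>>> {"name": "carry_out", "arguments": {
  "plan": [
    {"grip":0.7,"dp":[0,0.002,0.004],"rotation":[0,0,0]},
    {"grip":0.7,"dp":[0,0,0.001],"rotation":[0,0,0]},
    {"grip":1,"dp":[0,0,0],"rotation":[0,0,0]},
    {"grip":1,"dp":[0,0,0],"rotation":[0,0,0]},
    {"grip":1,"dp":[0,0,0],"rotation":[0,0,0]},
    {"grip":1,"dp":[0,0,0],"rotation":[0,0,0]},
    {"grip":1,"dp":[0,0,0],"rotation":[0,0,0]},
    {"grip":1,"dp":[0,0,0],"rotation":[0,0,0]}
  ]
}}

```text
time_s: 3.98
tool_pos: [0.5049, -0.2085, 0.0103]
tool_rot: [-179.8, -0.2, -110.2]
force: [-1.2, 0.7, 0.9]
grip_width: 0.0014
```

```bash
python3 -c "
from h import *
st()"
```

```text
3.98 [ 0.5049 -0.2085  0.0103] [-1.7976e+02 -1.6000e-01 -1.1024e+02] F [-1.21  0.69  0.92] w 0.0014 q [ 38.  16. -21. 109.   7.  57. -96.]
```

```bash
python3 - <<'E'
from h import *
im=env.read_camera("wrist"); st(); im2=env.read_camera("scene")
c=np.hstack([cv2.resize(im[:,:],(400,300)),cv2.resize(im2[130:320,60:313],(400,300))])
cv2.imwrite("pics/w2.png",c[:,:,::-1])
E
```

```text
4.03 [ 0.505  -0.2085  0.0103] [-1.7975e+02 -1.6000e-01 -1.1024e+02] F [-0.5   0.06  0.18] w 0.0002 q [ 38.  16. -21. 109.   7.  57. -96.]
```

View pics/w2.png

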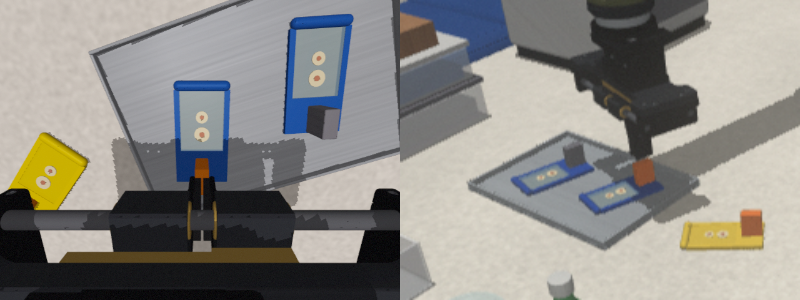

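```bash
python3 - <<'E'
from h import *
p=env.camera_params("wrist")
f=[ray("",q,.009,p) for q in((279,133),(368,133))]; r=[ray("",q,.008,p) for q in((283,290),(365,290))]
F=np.mean(f,0);B=np.mean(r,0);d=(F-B)[:2]
print("L",np.linalg.norm(d),"W",np.linalg.norm(f[0]-f[1]),np.linalg.norm(r[0]-r[1]),"mid",(F+B)/2,"yaw",np.degrees(np.arctan2(d[1],d[0])))
u=d/np.linalg.norm(d); t=((F+B)/2)[:2]-.035*u; print("tab",t)
print("tool tip px",pix("",env.get_obs()["tool_pos"],p), "grasp",pix("",env.get_obs()["tool_pos"]+[0,0,.019],p))
o=env.get_obs(); print("scene tip px",pix("scene",o["tool_pos"]), "tab top",pix("scene",[*t,.038]))
E
```

```text
L 0.09333935103672392 W 0.048160397753565745 0.050951301568252325 mid [ 0.53720251 -0.22072954  0.0085    ] yaw -19.996910833367405
tab [ 0.50431262 -0.2087606 ]
tool tip px [323.17204109 273.27326339] grasp [323.23873991 286.34873371]
scene tip px [214.6029481  243.38886713] tab top [213.04181855 231.59167789]
```

```bash
python3 - <<'E'
from h import *
p=np.load("w1.npy",allow_pickle=True).item()
T=np.array([.5124,-.1887,.1635]);R=Rn.from_euler("xyz",[179.21,.26,-110.98],degrees=True)
for z in(0,-.01,-.02,-.03): print(z,[pix("",T+R.apply([s*.0435,y,z]),p).round(0).tolist() for s in(-1,1) for y in (0,)])
p=env.camera_params("wrist");o=env.get_obs();R=Rn.from_euler("xyz",o["tool_rot"],degrees=True)
print("now")
for z in(0,-.01,-.02,-.03): print(z,[pix("",o["tool_pos"]+R.apply([0,y,z]),p).round(0).tolist() for y in(-.0095,0,.0095)], pix("scene",o["tool_pos"]+R.apply([0,0,z])).round(0))
im=env.read_camera("wrist");im2=env.read_camera("scene")
c=np.hstack([cv2.resize(im[200:380,210:430],(440,360),interpolation=cv2.INTER_CUBIC),cv2.resize(im2[200:260,180:240],(360,360),interpolation=cv2.INTER_CUBIC)])
cv2.imwrite("pics/w3.png",c[:,:,::-1])
E
```

```text
0 [[251.0, 273.0], [395.0, 273.0]]
-0.01 [[248.0, 280.0], [398.0, 280.0]]
-0.02 [[244.0, 287.0], [402.0, 287.0]]
-0.03 [[240.0, 295.0], [406.0, 295.0]]
now
0 [[323.0, 259.0], [323.0, 273.0], [323.0, 288.0]] [215. 243.]
-0.01 [[323.0, 265.0], [323.0, 280.0], [323.0, 295.0]] [214. 239.]
-0.02 [[323.0, 271.0], [323.0, 287.0], [323.0, 303.0]] [213. 235.]
-0.03 [[323.0, 279.0], [323.0, 295.0], [323.0, 311.0]] [213. 231.]
```

View pics/w3.png

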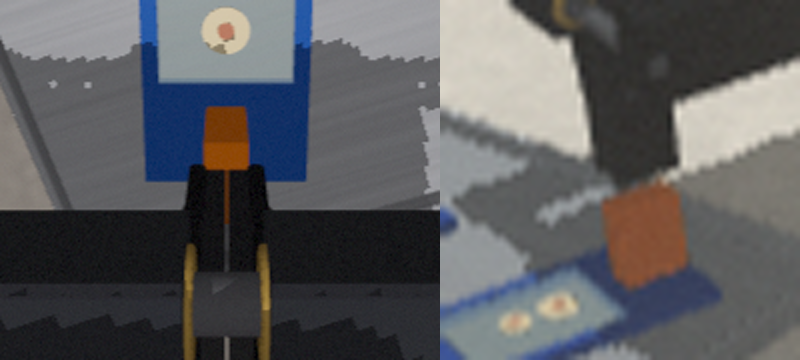

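>>> {"name": "carry_out", "arguments": {
  "plan": [
    {"grip":0.5,"dp":[0,0,-0.001],"rotation":[0,0,0]},
    {"grip":0.5,"dp":[0,0,0],"rotation":[0,0,0]},
    {"grip":0.5,"dp":[0,0,0],"rotation":[0,0,0]},
    {"grip":0.5,"dp":[0,0,0],"rotation":[0,0,0]},
    {"grip":0.5,"dp":[0,0,0],"rotation":[0,0,0]},
    {"grip":0.5,"dp":[0,0,0],"rotation":[0,0,0]},
    {"grip":0.5,"dp":[0,0,0],"rotation":[0,0,0]},
    {"grip":0.5,"dp":[0,0,0],"rotation":[0,0,0]}
  ]
}}

```text
time_s: 4.85
tool_pos: [0.505, -0.2085, 0.0116]
tool_rot: [-179.7, -0.2, -110.2]
force: [0.1, -0.5, 0.4]
grip_width: 0.0411
```

>>> {"name": "carry_out", "arguments": {
  "plan": [
    {"grip":0.5,"dp":[0,0,0.006],"rotation":[0,0,0]},
    {"grip":0.5,"dp":[0,0,0.006],"rotation":[0,0,0]},
    {"grip":0.5,"dp":[0,0,0],"rotation":[0,0,0]}
  ]
}}

```text
time_s: 5.1
tool_pos: [0.5052, -0.2087, -0.0013]
tool_rot: [-179.7, -0.2, -110.2]
force: [-0.0, 0.3, 0.0]
grip_width: 0.043
```

```bash
python3 - <<'E'
from h import *
st()
im=env.read_camera("wrist");im2=env.read_camera("scene")
c=np.hstack([cv2.resize(im[180:360,210:430],(440,360),interpolation=cv2.INTER_CUBIC),cv2.resize(im2[200:260,180:240],(360,360),interpolation=cv2.INTER_CUBIC)])
cv2.imwrite("pics/w4.png",c[:,:,::-1])
E
```

```text
5.1 [ 0.5052 -0.2087 -0.0013] [-1.7971e+02 -1.6000e-01 -1.1025e+02] F [-0.01  0.29  0.04] w 0.043 q [ 38.  17. -21. 109.   7.  55. -96.]
```

View pics/w4.png

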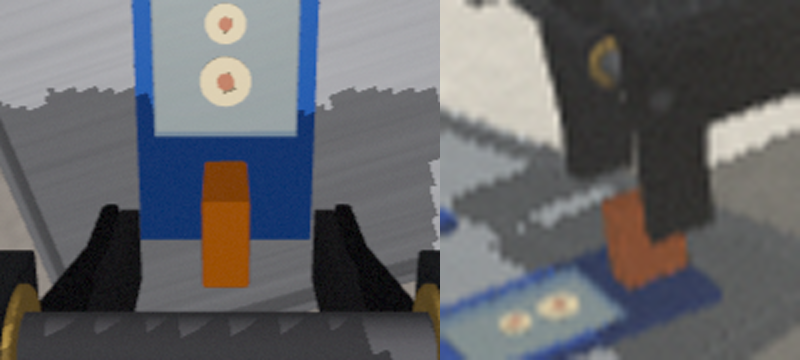

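>>> {"name": "carry_out", "arguments": {
  "plan": [
    {"grip":0.5,"dp":[0,0,0.006],"rotation":[0,0,0]},
    {"grip":0.5,"dp":[0,0,0.005],"rotation":[0,0,0]},
    {"grip":0.5,"dp":[0,0,0.003],"rotation":[0,0,0]},
    {"grip":0.5,"dp":[0,0,0],"rotation":[0,0,0]}
  ]
}}

```text
time_s: 5.53
tool_pos: [0.506, -0.209, -0.0159]
tool_rot: [-179.6, -0.2, -110.2]
force: [-0.1, 0.6, -0.3]
grip_width: 0.0431
```

>>> {"name": "carry_out", "arguments": {
  "force": 30,
  "plan": [
    {"grip":1,"dp":[0,0,0],"rotation":[0,0,0]},
    {"grip":1,"dp":[0,0,0],"rotation":[0,0,0]},
    {"grip":1,"dp":[0,0,0],"rotation":[0,0,0]},
    {"grip":1,"dp":[0,0,0],"rotation":[0,0,0]},
    {"grip":1,"dp":[0,0,0],"rotation":[0,0,0]},
    {"grip":1,"dp":[0,0,0],"rotation":[0,0,0]},
    {"grip":1,"dp":[0,0,0],"rotation":[0,0,0]},
    {"grip":1,"dp":[0,0,0],"rotation":[0,0,0]}
  ]
}}

```text
time_s: 6.2
tool_pos: [0.5061, -0.209, -0.0158]
tool_rot: [-179.6, -0.2, -110.2]
force: [-0.3, 0.1, 0.0]
grip_width: 0.0121
```

```bash
python3 -c "
from h import *
st();plan([.505,-.208,.09],-110.2,n=4)"
```

```text
6.2 [ 0.5061 -0.209  -0.0158] [-1.7963e+02 -1.6000e-01 -1.1024e+02] F [-0.28  0.15  0.  ] w 0.0121 q [ 37.  18. -20. 110.   8.  53. -97.]
0 [-0.0001, 0.0002, -0.0264] [-0.09, -0.04, -0.01]
1 [-0.0001, 0.0002, -0.0264] [-0.09, -0.04, -0.01]
2 [-0.0001, 0.0003, -0.0264] [-0.09, -0.04, -0.01]
3 [-0.0001, 0.0003, -0.0264] [-0.09, -0.04, -0.01]
```

>>> {"name": "carry_out", "arguments": {
  "plan": [
    {"grip":1,"dp":[0,0,-0.015],"rotation":[0,0,0]},
    {"grip":1,"dp":[0,0,-0.03],"rotation":[-0.1,0,0]},
    {"grip":1,"dp":[0,0,-0.03],"rotation":[-0.1,0,0]},
    {"grip":1,"dp":[0,0,-0.03],"rotation":[-0.1,0,0]},
    {"grip":1,"dp":[0,0,-0.02],"rotation":[-0.1,0,0]},
    {"grip":1,"dp":[0,0,0],"rotation":[0,0,0]}
  ]
}}

```text
time_s: 6.7
tool_pos: [0.5027, -0.207, 0.1114]
tool_rot: [179.5, -0.1, -110.2]
force: [0.5, 0.6, -0.2]
grip_width: 0.0116
```

```bash
python3 -c "
from h import *
st();plan([.437,.149,.11],-79.5,step=.03)"
```

```text
6.7 [ 0.5027 -0.207   0.1114] [ 1.7949e+02 -1.1000e-01 -1.1021e+02] F [ 0.5   0.55 -0.21] w 0.0116 q [ 39.  10. -21. 103.   4.  69. -94.]
0 [-0.024, 0.0142, 0.0002] [0.04, 0.0, -2.36]
1 [-0.0245, 0.0132, 0.0002] [0.04, 0.0, -2.36]
2 [-0.025, 0.0122, 0.0002] [0.04, 0.0, -2.36]
3 [-0.0255, 0.0111, 0.0002] [0.04, 0.0, -2.36]
4 [-0.026, 0.0101, 0.0002] [0.04, 0.0, -2.36]
5 [-0.0264, 0.009, 0.0001] [0.04, 0.0, -2.36]
6 [-0.0267, 0.0079, 0.0001] [0.04, 0.0, -2.36]
7 [-0.027, 0.0068, 0.0001] [0.04, 0.0, -2.36]
8 [-0.0273, 0.0057, 0.0001] [0.04, 0.0, -2.36]
9 [-0.0275, 0.0045, 0.0001] [0.04, 0.0, -2.36]
10 [-0.0276, 0.0034, 0.0001] [0.04, 0.0, -2.36]
11 [-0.0278, 0.0023, 0.0001] [0.04, 0.0, -2.36]
12 [-0.0278, 0.0011, 0.0001] [0.04, 0.0, -2.36]
```

>>> {"name": "carry_out", "arguments": {
  "plan": [
    {"grip":1,"dp":[-0.024,0.014,0],"rotation":[0,0,-2.4]},
    {"grip":1,"dp":[-0.0245,0.013,0],"rotation":[0,0,-2.4]},
    {"grip":1,"dp":[-0.025,0.012,0],"rotation":[0,0,-2.4]},
    {"grip":1,"dp":[-0.0255,0.011,0],"rotation":[0,0,-2.4]},
    {"grip":1,"dp":[-0.026,0.01,0],"rotation":[0,0,-2.4]},
    {"grip":1,"dp":[-0.0265,0.009,0],"rotation":[0,0,-2.4]},
    {"grip":1,"dp":[-0.027,0.008,0],"rotation":[0,0,-2.4]},
    {"grip":1,"dp":[-0.027,0.007,0],"rotation":[0,0,-2.4]}
  ]
}}

```text
time_s: 7.37
tool_pos: [0.4585, 0.0116, 0.1058]
tool_rot: [179.4, -0.1, -91.0]
force: [0.7, 0.8, -0.7]
grip_width: 0.0115
```

```bash
python3 -c "
from h import *
st();plan([.437,.149,.11],-79.5,step=.03)"
```

```text
7.37 [0.4585 0.0116 0.1058] [ 1.7939e+02 -1.5000e-01 -9.1040e+01] F [ 0.66  0.77 -0.68] w 0.0115 q [ 28.   0. -33. 113.   0.  67. -96.]
0 [-0.0274, 0.0048, -0.0009] [0.12, -0.02, -2.31]
1 [-0.0276, 0.0037, -0.0009] [0.12, -0.02, -2.31]
2 [-0.0277, 0.0026, -0.0009] [0.12, -0.02, -2.31]
3 [-0.0278, 0.0015, -0.0008] [0.12, -0.02, -2.31]
4 [-0.0278, 0.0003, -0.0008] [0.12, -0.02, -2.31]
```

>>> {"name": "carry_out", "arguments": {
  "plan": [
    {"grip":1,"dp":[-0.0275,0.005,-0.001],"rotation":[0.1,0,-2.3]},
    {"grip":1,"dp":[-0.0275,0.004,-0.001],"rotation":[0.1,0,-2.3]},
    {"grip":1,"dp":[-0.0275,0.0025,-0.001],"rotation":[0.1,0,-2.3]},
    {"grip":1,"dp":[-0.0275,0.0015,-0.001],"rotation":[0.1,0,-2.3]},
    {"grip":1,"dp":[-0.024,0,-0.001],"rotation":[0.1,0,-2.3]},
    {"grip":1,"dp":[0,0,0],"rotation":[0,0,0]},
    {"grip":1,"dp":[0,0,0],"rotation":[0,0,0]}
  ]
}}

```text
time_s: 7.95
tool_pos: [0.4281, 0.1571, 0.104]
tool_rot: [179.5, 0.0, -78.3]
force: [0.1, -1.5, 0.5]
grip_width: 0.0115
```

```bash
python3 - <<'E'
from h import *
st(); p=env.camera_params("wrist"); im=env.read_camera("wrist"); cv2.imwrite("pics/w5.png",im[:,:,::-1]); np.save("w5.npy",p,allow_pickle=True)
E
```

```text
7.95 [0.4281 0.1571 0.104 ] [ 1.7948e+02  4.0000e-02 -7.8260e+01] F [ 0.13 -1.46  0.46] w 0.0115 q [  19.   -0.  -42.  114.   -0.   67. -101.]
```

View pics/w5.png

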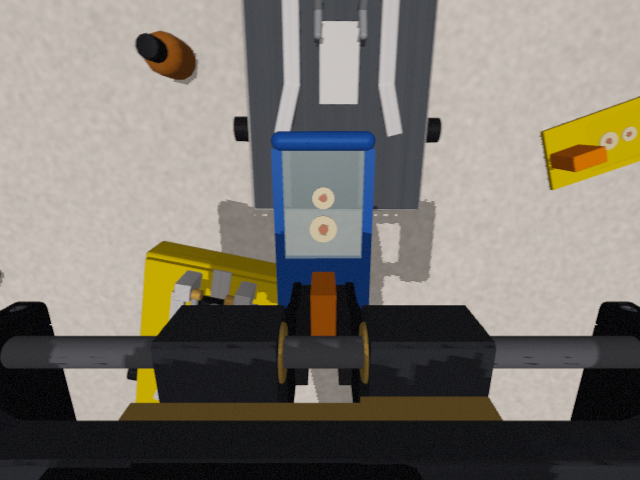

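```bash
python3 - <<'E'
from h import *
p=np.load("w5.npy",allow_pickle=True).item(); im=cv2.imread("pics/w5.png"); g=cv2.GaussianBlur(cv2.cvtColor(im,cv2.COLOR_BGR2GRAY),(3,3),0).astype(int)
O=np.array([.5386,.1676])
def edges(v,a,b,k=18):
    d=np.diff(g[v,a:b]); return [(a+i,int(d[i])) for i in range(1,len(d)-1) if abs(d[i])>k and abs(d[i])>=abs(d[i-1]) and abs(d[i])>abs(d[i+1])]
for v in(5,25,45,65,75,90,110,125,170,190): print(v,edges(v,235,450))
for u in(264,400,410): 
    d=np.diff(g[180:230,u]); print("col",u,180+np.argmax(abs(d)),d[np.argmax(abs(d))])
E
```

```text
5 [(243, -25), (281, 38), (298, -37), (381, 34), (399, -36), (436, 33)]
25 [(244, -26), (281, 40), (298, -37), (322, 27), (357, -26), (366, -19), (380, 36), (397, -37), (434, 34)]
45 [(245, -28), (282, 39), (298, -37), (318, 49), (359, -48), (379, 36), (396, -38), (432, 31)]
65 [(246, -27), (283, 37), (299, -41), (318, 41), (358, -40), (379, 37), (395, -37), (431, 34)]
75 [(247, -27), (283, 40), (299, -39), (318, 42), (358, -40), (378, 39), (394, -38), (430, 33)]
90 [(247, -28), (282, 39), (298, -42), (318, 42), (357, -40), (378, 38), (395, -37), (428, 32)]
110 [(248, -27), (278, 41), (294, -42), (382, 40), (398, -37), (427, 32)]
125 [(247, 40), (250, -25), (275, 39), (291, -43), (385, 36), (400, -36), (427, -33), (440, 56)]
170 [(252, -31), (282, 21), (363, -21), (421, 33)]
190 [(253, -28), (282, 21), (315, 19), (330, -19), (362, -24), (419, 33)]
col 264 207 26
col 400 208 26
col 410 208 25
```

```bash
python3 - <<'E'
from h import *
p=np.load("w5.npy",allow_pickle=True).item()
E={5:(243,281,298,381,399,436),25:(244,281,298,380,397,434),45:(245,282,298,379,396,432),65:(246,283,299,379,395,431),75:(247,283,299,378,394,430)}
mi=[];md=[]
for v,e in E.items():
    w=[ray("",(e[i]+.5,v),z,p)[:2] for i,z in((0,.04),(1,.046),(2,.046),(3,.046),(4,.046),(5,.04))]
    mi.append((w[2]+w[3])/2); md.append((w[0]+w[5])/2); print(v,"inner",np.linalg.norm(w[2]-w[3]),"outer",np.linalg.norm(w[1]-w[4]),"deck",np.linalg.norm(w[0]-w[5]),((w[1]+w[4])/2).round(4),mi[-1].round(4),md[-1].round(4))
for e,v in(((253,420),199),): pass
cor=[ray("",q,.04,p)[:2] for q in((254.5,207.5),(420.5,208.5))]; print("near corners",cor,np.linalg.norm(cor[0]-cor[1]))
for m in(mi,md):
    m=np.array(m); l=cv2.fitLine(m.astype(np.float32),cv2.DIST_L2,0,0,0).ravel(); print("yaw",np.degrees(np.arctan(l[1]/l[0])),l)
n=(cor[0]+cor[1])/2; e=cor[0]-cor[1]; print("rear mid",n,"yaw from rear edge",np.degrees(np.arctan2(-e[0],e[1])))
# centreline over long base: rear mid to rail mid
d=mi[0]-n; print("yaw long",np.degrees(np.arctan2(d[1],d[0])),"origin",n+.09*d/np.linalg.norm(d))
# slide
o=.104+.0188
f=[ray("",q,o+.0045,p)[:2] for q in((272,140.5),(376,140.5))]; print("rim",f,np.linalg.norm(f[0]-f[1]),"mid",(f[0]+f[1])/2)
for zz in(o+.005,): 
    L=[ray("",q,zz,p)[:2] for q in((273,150),(375,150),(276.5,290),(369.5,290))]; m1=(L[0]+L[1])/2;m2=(L[2]+L[3])/2;d=m1-m2;print(m1,m2,"yaw slide",np.degrees(np.arctan2(d[1],d[0])),np.linalg.norm(L[0]-L[1]),np.linalg.norm(L[2]-L[3]))
E
```

```text
5 inner 0.05179567652256006 outer 0.0736369455758696 deck 0.12324705126427811 [0.5837 0.1784] [0.5836 0.1787] [0.5853 0.1789]
25 inner 0.05194900002470462 outer 0.07348883118864369 deck 0.12317448395183447 [0.5729 0.1767] [0.5729 0.1767] [0.5743 0.1767]
45 inner 0.052107054026541484 outer 0.07333556492454948 deck 0.123099678421497 [0.5618 0.1742] [0.5618 0.1745] [0.5629 0.1745]
65 inner 0.05226963993813643 outer 0.07317749773586636 deck 0.12369063232343884 [0.5505 0.1717] [0.5505 0.1716] [0.5513 0.1719]
75 inner 0.05202391097705149 outer 0.07309688940541718 deck 0.1233192307811225 [0.5446 0.1707] [0.5446 0.1707] [0.5453 0.1706]
near corners [array([0.44345396, 0.21304986]), array([0.46823871, 0.09053356])] 0.12499811138077743
yaw 11.887388 [0.97855437 0.20598881 0.56265295 0.1744403 ]
yaw 11.668363 [0.97933465 0.20224656 0.5638305  0.17453101]
rear mid [0.45584634 0.15179171] yaw from rear edge 11.4364517997973
yaw long 11.90674167462434 origin [0.54390996 0.17036045]
rim [array([0.4998432, 0.1967541]), array([0.50992638, 0.14836918])] 0.04942439845463624 mid [0.50488479 0.17256164]
[0.50062657 0.17167093] [0.4285325  0.15713552] yaw slide 11.399003368380145 0.048721692022748314 0.05033661019405763
```

>>> {"name": "carry_out", "arguments": {
  "plan": [
    {"grip":1,"dp":[0.005,-0.005,0.006],"rotation":[0.3,0,0]},
    {"grip":1,"dp":[0.005,-0.005,0.006],"rotation":[0.3,0,0]},
    {"grip":1,"dp":[0,0,0.006],"rotation":[0.3,0,0]},
    {"grip":1,"dp":[0,0,0],"rotation":[0,0,0]},
    {"grip":1,"dp":[0,0,0],"rotation":[0,0,0]}
  ]
}}

```text
time_s: 8.42
tool_pos: [0.4412, 0.1431, 0.0818]
tool_rot: [-179.7, 0.0, -78.8]
force: [-0.5, -0.9, -0.2]
grip_width: 0.0118
```

```bash
cat >> h.py <<'E'
def stg():
    "TCP in stage axes (along, left of centreline), yaw error"
    o=env.get_obs(); a=np.radians(11.8); u=np.array([np.cos(a),np.sin(a)]); n=np.array([-u[1],u[0]]); f=o["force"][:2]
    d=o["tool_pos"][:2]-[.541,.1697]; print("tcp along",(d@u).round(4),"lat",(d@n).round(4),"z",o["tool_pos"][2].round(4),"yawerr",round(o["tool_rot"][2]+78.2,2),"tilt",o["tool_rot"][:2].round(2),"F along/lat/z",(f@u).round(2),(f@n).round(2),o["force"][2].round(2))
E
python3 -c "
from h import *
st();stg()"
```

```text
8.42 [0.4412 0.1431 0.0818] [-1.7971e+02  3.0000e-02 -7.8810e+01] F [-0.53 -0.92 -0.25] w 0.0118 q [  20.    2.  -41.  115.    1.   63. -101.]
tcp along -0.1032 lat -0.0056 z 0.0818 yawerr -0.61 tilt [-1.7971e+02  3.0000e-02] F along/lat/z -0.7 -0.8 -0.25
```

>>> {"name": "carry_out", "arguments": {
  "plan": [
    {"grip":1,"dp":[-0.002,0,0.009],"rotation":[0,0,-0.3]},
    {"grip":1,"dp":[-0.002,0,0.009],"rotation":[0,0,-0.3]},
    {"grip":1,"dp":[-0.001,0,0.009],"rotation":[0,0,0]},
    {"grip":1,"dp":[0,0,0.006],"rotation":[0,0,0]},
    {"grip":1,"dp":[0,0,0],"rotation":[0,0,0]},
    {"grip":1,"dp":[0,0,0],"rotation":[0,0,0]}
  ]
}}

```text
time_s: 8.92
tool_pos: [0.4395, 0.1476, 0.0443]
tool_rot: [-179.8, 0.0, -78.2]
force: [0.4, 0.5, 0.1]
grip_width: 0.0118
```

```bash
python3 -c "
from h import *
stg()"
```

```text
tcp along -0.1039 lat -0.0008 z 0.0443 yawerr -0.04 tilt [-1.7982e+02  5.0000e-02] F along/lat/z 0.46 0.39 0.11
```

>>> {"name": "carry_out", "arguments": {
  "plan": [
    {"grip":1,"dp":[-0.001,0,0.007],"rotation":[0,0,0]},
    {"grip":1,"dp":[0,0,0.007],"rotation":[0,0,0]},
    {"grip":1,"dp":[0,0,0.004],"rotation":[0,0,0]},
    {"grip":1,"dp":[0,0,0],"rotation":[0,0,0]},
    {"grip":1,"dp":[0,0,0],"rotation":[0,0,0]}
  ]
}}

```text
time_s: 9.33
tool_pos: [0.4396, 0.1492, 0.0246]
tool_rot: [-179.8, 0.1, -78.2]
force: [-0.5, 0.8, -0.2]
grip_width: 0.0119
```

```bash
python3 -c "
from h import *
stg()"
```

```text
tcp along -0.1034 lat 0.0006 z 0.0246 yawerr -0.0 tilt [-1.7979e+02  5.0000e-02] F along/lat/z -0.33 0.93 -0.17
```

>>> {"name": "carry_out", "arguments": {
  "plan": [
    {"grip":1,"dp":[0,0,0.002],"rotation":[0,0,0]},
    {"grip":1,"dp":[0,0,0.001],"rotation":[0,0,0]},
    {"grip":1,"dp":[0,0,0],"rotation":[0,0,0]}
  ]
}}

```text
time_s: 9.58
tool_pos: [0.44, 0.1492, 0.0217]
tool_rot: [-179.7, 0.0, -78.2]
force: [-0.4, -0.7, -0.6]
grip_width: 0.0123
```

>>> {"name": "carry_out", "arguments": {
  "plan": [
    {"grip":1,"dp":[0,0,0.0015],"rotation":[0,0,0]},
    {"grip":1,"dp":[0,0,0.0005],"rotation":[0,0,0]},
    {"grip":1,"dp":[0,0,0],"rotation":[0,0,0]}
  ]
}}

```text
time_s: 9.83
tool_pos: [0.4411, 0.1495, 0.0213]
tool_rot: [-179.6, 0.0, -78.2]
force: [0.2, 0.6, -0.4]
grip_width: 0.0117
```

```bash
python3 - <<'E'
from h import *
stg(); p=env.camera_params("wrist"); im=env.read_camera("wrist"); cv2.imwrite("pics/w6.png",im[:,:,::-1]); np.save("w6.npy",p,allow_pickle=True)
cv2.imwrite("pics/w6c.png",cv2.resize(im[0:340,170:490],None,fx=1.7,fy=1.7,interpolation=cv2.INTER_CUBIC)[:,:,::-1])
E
```

```text
tcp along -0.1019 lat 0.0007 z 0.0213 yawerr -0.02 tilt [-179.64    0.  ] F along/lat/z 0.3 0.54 -0.44
```

View pics/w6c.png

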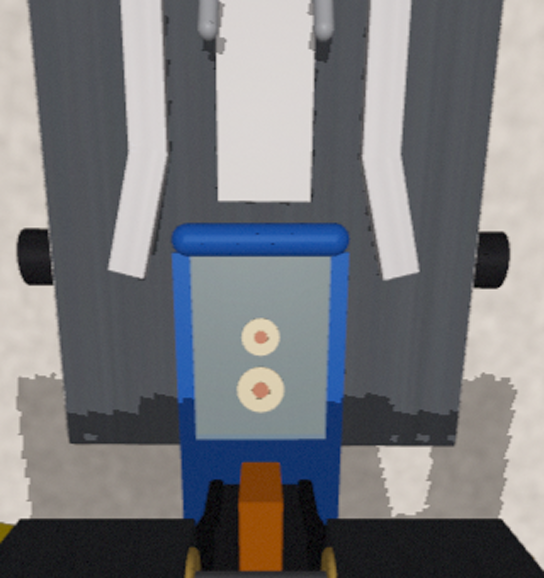

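>>> {"name": "carry_out", "arguments": {
  "plan": [
    {"grip":1,"dp":[0.001,0,0.002],"rotation":[0,0,0]},
    {"grip":1,"dp":[0,0,0.001],"rotation":[0,0,0]},
    {"grip":1,"dp":[0,0,0.001],"rotation":[0,0,0]}
  ]
}}

```text
time_s: 10.13
tool_pos: [0.4419, 0.1498, 0.021]
tool_rot: [-179.6, -0.0, -78.2]
force: [-3.3, -1.0, 7.7]
grip_width: 0.0115
```

```bash
python3 - <<'E'
from h import *
stg()
p=np.load("w6.npy",allow_pickle=True).item(); im=cv2.imread("pics/w6.png"); hsv=cv2.cvtColor(im,cv2.COLOR_BGR2HSV)
m=cv2.inRange(hsv,(100,130,40),(125,255,255)); a=np.radians(11.8); u=np.array([np.cos(a),np.sin(a)]);n=np.array([-u[1],u[0]])
for v in(140,150,170,190,210,230,250,270):
    x=np.where(m[v])[0]; x=x[(x>260)&(x<390)]; z=.0445 if v<149 else .045
    w=[ray("",(q,v),z,p)[:2]-[.541,.1697] for q in(x.min(),x.max()+1)]; print(v,[(round(k@u,4),round(k@n,4)) for k in w],"mid",round((w[0]+w[1])@n/2,4))
g=cv2.GaussianBlur(cv2.cvtColor(im,cv2.COLOR_BGR2GRAY),(3,3),0).astype(int)
for v in(5,30,55,80):
    d=np.diff(g[v,235:410]); l=235+np.argmin(d[:60])+1; r=235+100+np.argmax(d[100:])+1
    w=[ray("",(q,v),.046,p)[:2]-[.541,.1697] for q in(l,r)]; print(v,l,r,[(round(k@u,4),round(k@n,4)) for k in w],"mid",round((w[0]+w[1])@n/2,4))
E
```

```text
tcp along -0.101 lat 0.0007 z 0.021 yawerr -0.01 tilt [-1.7963e+02 -4.0000e-02] F along/lat/z -3.47 -0.33 7.73
140 [(np.float64(-0.0237), np.float64(0.0256)), (np.float64(-0.0237), np.float64(-0.0247))] mid 0.0004
150 [(np.float64(-0.0284), np.float64(0.0257)), (np.float64(-0.0283), np.float64(-0.0243))] mid 0.0007
170 [(np.float64(-0.0378), np.float64(0.0256)), (np.float64(-0.0378), np.float64(-0.0248))] mid 0.0004
190 [(np.float64(-0.0476), np.float64(0.0255)), (np.float64(-0.0476), np.float64(-0.0247))] mid 0.0004
210 [(np.float64(-0.0578), np.float64(0.0259)), (np.float64(-0.0577), np.float64(-0.0246))] mid 0.0007
230 [(np.float64(-0.0682), np.float64(0.0253)), (np.float64(-0.0682), np.float64(-0.0245))] mid 0.0004
250 [(np.float64(-0.0791), np.float64(0.0258)), (np.float64(-0.079), np.float64(-0.0244))] mid 0.0007
270 [(np.float64(-0.0903), np.float64(0.0251)), (np.float64(-0.0902), np.float64(-0.0243))] mid 0.0004
5 265 388 [(np.float64(0.032), np.float64(0.0255)), (np.float64(0.032), np.float64(-0.0272))] mid -0.0008
30 266 386 [(np.float64(0.0225), np.float64(0.0255)), (np.float64(0.0225), np.float64(-0.0268))] mid -0.0006
55 267 385 [(np.float64(0.0127), np.float64(0.0256)), (np.float64(0.0126), np.float64(-0.0269))] mid -0.0007
80 268 384 [(np.float64(0.0024), np.float64(0.0256)), (np.float64(0.0024), np.float64(-0.027))] mid -0.0007
```

>>> {"name": "carry_out", "arguments": {
  "force": 45,
  "plan": [
    {"grip":1,"dp":[0,0,0],"rotation":[0,0,0]},
    {"grip":1,"dp":[0.0005,-0.003,0],"rotation":[0,0,0]},
    {"grip":1,"dp":[0.0005,-0.003,0],"rotation":[0,0,0]},
    {"grip":1,"dp":[0,-0.003,0],"rotation":[0,0,0]},
    {"grip":1,"dp":[0,-0.003,0],"rotation":[0,0,0]},
    {"grip":1,"dp":[0,0,0],"rotation":[0,0,0]}
  ]
}}

```text
time_s: 10.63
tool_pos: [0.4555, 0.1511, 0.0211]
tool_rot: [-179.6, -0.1, -78.2]
force: [0.3, 0.2, 2.2]
grip_width: 0.0116
```

```bash
python3 -c "
from h import *
stg()"
```

```text
tcp along -0.0874 lat -0.0007 z 0.0211 yawerr -0.03 tilt [-1.7959e+02 -5.0000e-02] F along/lat/z 0.38 0.14 2.16
```

>>> {"name": "carry_out", "arguments": {
  "plan": [
    {"grip":1,"dp":[0,-0.003,0],"rotation":[0,0,0]},
    {"grip":1,"dp":[0,-0.003,0],"rotation":[0,0,0]},
    {"grip":1,"dp":[0,-0.003,0],"rotation":[0,0,0]},
    {"grip":1,"dp":[0,-0.003,0],"rotation":[0,0,0]},
    {"grip":1,"dp":[0,-0.003,0],"rotation":[0,0,0]},
    {"grip":1,"dp":[0,0,0],"rotation":[0,0,0]}
  ]
}}

```text
time_s: 11.13
tool_pos: [0.4721, 0.1547, 0.0211]
tool_rot: [-179.6, -0.0, -78.2]
force: [0.3, 0.0, 1.6]
grip_width: 0.0114
```

```bash
python3 -c "
from h import *
stg()"
```

```text
tcp along -0.0705 lat -0.0006 z 0.0211 yawerr -0.04 tilt [-1.796e+02 -2.000e-02] F along/lat/z 0.26 -0.01 1.57
```

>>> {"name": "carry_out", "arguments": {
  "plan": [
    {"grip":1,"dp":[0,-0.0025,0],"rotation":[0,0,0]},
    {"grip":1,"dp":[0,-0.0025,0],"rotation":[0,0,0]},
    {"grip":1,"dp":[0,-0.0025,0],"rotation":[0,0,0]},
    {"grip":1,"dp":[0,-0.0025,0],"rotation":[0,0,0]},
    {"grip":1,"dp":[0,-0.0025,0],"rotation":[0,0,0]},
    {"grip":1,"dp":[0,-0.0025,0],"rotation":[0,0,0]}
  ]
}}

```text
time_s: 11.63
tool_pos: [0.4875, 0.1579, 0.0211]
tool_rot: [-179.7, -0.0, -78.2]
force: [-1.2, 0.7, 1.3]
grip_width: 0.0115
```

```bash
python3 -c "
from h import *
stg()"
```

```text
tcp along -0.0548 lat -0.0006 z 0.0211 yawerr -0.04 tilt [-1.7966e+02 -4.0000e-02] F along/lat/z -0.98 0.96 1.26
```

>>> {"name": "carry_out", "arguments": {
  "plan": [
    {"grip":1,"dp":[0,-0.0025,0],"rotation":[0,0,0]},
    {"grip":1,"dp":[0,-0.0025,0],"rotation":[0,0,0]},
    {"grip":1,"dp":[0,-0.0025,0],"rotation":[0,0,0]},
    {"grip":1,"dp":[0,-0.0025,0],"rotation":[0,0,0]}
  ]
}}

```text
time_s: 11.97
tool_pos: [0.4935, 0.1591, 0.0211]
tool_rot: [179.7, -0.1, -78.2]
force: [-9.5, -2.9, 10.6]
grip_width: 0.0118
```

```bash
python3 -c "
from h import *
stg()"
```

```text
tcp along -0.0487 lat -0.0007 z 0.0211 yawerr -0.05 tilt [ 1.7974e+02 -1.4000e-01] F along/lat/z -9.88 -0.88 10.63
```

>>> {"name": "carry_out", "arguments": {
  "plan": [
    {"grip":1,"dp":[0,-0.003,0],"rotation":[0.5,0,0]},
    {"grip":1,"dp":[0,-0.003,0],"rotation":[0.5,0,0]}
  ]
}}

```text
time_s: 12.13
tool_pos: [0.4945, 0.1593, 0.0211]
tool_rot: [-179.9, -0.2, -78.2]
force: [-9.2, -3.7, 12.8]
grip_width: 0.0117
```

```bash
python3 -c "
from h import *
stg()"
```

```text
tcp along -0.0476 lat -0.0007 z 0.0211 yawerr -0.04 tilt [-179.92   -0.25] F along/lat/z -9.79 -1.73 12.76
```

>>> {"name": "carry_out", "arguments": {
  "plan": [
    {"grip":1,"dp":[0,-0.004,-0.0005],"rotation":[0.4,0,0]},
    {"grip":1,"dp":[0,-0.004,-0.0005],"rotation":[0.3,0,0]}
  ]
}}

```text
time_s: 12.3
tool_pos: [0.496, 0.1595, 0.0211]
tool_rot: [-180.0, -0.4, -78.2]
force: [-9.2, -1.8, 8.2]
grip_width: 0.0115
```

```bash
python3 -c "
from h import *
stg()"
```

```text
tcp along -0.0461 lat -0.0008 z 0.0211 yawerr -0.02 tilt [-179.98   -0.38] F along/lat/z -9.32 0.13 8.16
```

>>> {"name": "carry_out", "arguments": {
  "plan": [
    {"grip":1,"dp":[0,-0.004,-0.0005],"rotation":[0.4,0.2,0]},
    {"grip":1,"dp":[0,-0.004,-0.0005],"rotation":[0.4,0.2,0]},
    {"grip":1,"dp":[0,-0.004,-0.0005],"rotation":[0.4,0,0]}
  ]
}}

```text
time_s: 12.55
tool_pos: [0.4975, 0.1595, 0.0212]
tool_rot: [179.9, -1.0, -78.2]
force: [-9.5, -2.6, 8.6]
grip_width: 0.0118
```

```bash
python3 -c "
from h import *
stg()"
```

```text
tcp along -0.0447 lat -0.0011 z 0.0212 yawerr -0.03 tilt [179.95  -1.  ] F along/lat/z -9.84 -0.61 8.64
```

>>> {"name": "carry_out", "arguments": {
  "plan": [
    {"grip":1,"dp":[0,-0.0045,-0.0005],"rotation":[0.4,-0.4,0]},
    {"grip":1,"dp":[0,-0.0045,-0.0005],"rotation":[0.4,-0.4,0]},
    {"grip":1,"dp":[0,-0.0045,-0.0005],"rotation":[0.4,-0.4,0]}
  ]
}}

```text
time_s: 12.8
tool_pos: [0.4984, 0.1603, 0.0211]
tool_rot: [179.7, 0.0, -78.1]
force: [-13.6, -2.5, 12.1]
grip_width: 0.0114
```

```bash
python3 -c "
from h import *
stg()"
```

```text
tcp along -0.0436 lat -0.0005 z 0.0211 yawerr 0.08 tilt [1.7968e+02 1.0000e-02] F along/lat/z -13.8 0.3 12.07
```

>>> {"name": "carry_out", "arguments": {
  "plan": [
    {"grip":1,"dp":[0,-0.003,-0.0015],"rotation":[1.0,0,0]},
    {"grip":1,"dp":[0,-0.0035,-0.0015],"rotation":[0.8,0,0]}
  ]
}}

```text
time_s: 12.97
tool_pos: [0.4996, 0.1604, 0.0217]
tool_rot: [-179.1, -0.0, -78.1]
force: [-5.4, -0.3, -5.0]
grip_width: 0.0114
```

```bash
python3 -c "
from h import *
stg()"
```

```text
tcp along -0.0425 lat -0.0006 z 0.0217 yawerr 0.08 tilt [-1.7914e+02 -1.0000e-02] F along/lat/z -5.37 0.84 -4.96
```

>>> {"name": "carry_out", "arguments": {
  "plan": [
    {"grip":1,"dp":[0,-0.003,0],"rotation":[0,0,0]},
    {"grip":1,"dp":[0,-0.003,-0.0003],"rotation":[0.2,0,0]}
  ]
}}

```text
time_s: 13.13
tool_pos: [0.4992, 0.1602, 0.021]
tool_rot: [-179.6, -0.1, -78.1]
force: [-10.5, -3.0, 11.1]
grip_width: 0.0118
```

```bash
python3 -c "
from h import *
stg()"
```

```text
tcp along -0.0428 lat -0.0007 z 0.021 yawerr 0.09 tilt [-1.7964e+02 -1.3000e-01] F along/lat/z -10.95 -0.81 11.1
```

>>> {"name": "carry_out", "arguments": {
  "plan": [
    {"grip":1,"dp":[0,-0.004,-0.001],"rotation":[0.6,0,0]},
    {"grip":1,"dp":[0,-0.004,-0.001],"rotation":[0.6,0,0]},
    {"grip":1,"dp":[0,-0.004,-0.001],"rotation":[0.6,0,0]}
  ]
}}

```text
time_s: 13.38
tool_pos: [0.4998, 0.1602, 0.0211]
tool_rot: [-179.2, -0.3, -78.1]
force: [-9.9, -1.7, 6.2]
grip_width: 0.0111
```

```bash
python3 -c "
from h import *
stg()"
```

```text
tcp along -0.0422 lat -0.0009 z 0.0211 yawerr 0.12 tilt [-179.16   -0.3 ] F along/lat/z -10.07 0.32 6.21
```

>>> {"name": "carry_out", "arguments": {
  "plan": [
    {"grip":1,"dp":[0,-0.006,-0.0015],"rotation":[0.5,0,0]},
    {"grip":1,"dp":[0,-0.006,-0.0015],"rotation":[0.4,0,0]}
  ]
}}

```text
time_s: 13.55
tool_pos: [0.5035, 0.1607, 0.0213]
tool_rot: [-179.2, -0.4, -78.1]
force: [-2.7, -0.7, -3.2]
grip_width: 0.0116
```

```bash
python3 -c "
from h import *
stg(); print(env.get_obs()['wrist_torque'])"
```

```text
tcp along -0.0386 lat -0.0012 z 0.0213 yawerr 0.15 tilt [-179.16   -0.43] F along/lat/z -2.81 -0.1 -3.2
[-0.06803508  0.85602948 -0.04725039]
```

>>> {"name": "carry_out", "arguments": {
  "plan": [
    {"grip":1,"dp":[-0.0003,-0.002,0],"rotation":[0,-0.2,0.1]},
    {"grip":1,"dp":[-0.0003,-0.002,0],"rotation":[0,-0.2,0.1]}
  ]
}}

```text
time_s: 13.72
tool_pos: [0.5074, 0.1622, 0.0211]
tool_rot: [-179.2, -0.0, -78.2]
force: [-1.2, 0.7, -0.2]
grip_width: 0.0116
```

```bash
python3 - <<'E'
from h import *
stg(); im2=env.read_camera("scene");im=env.read_camera("wrist")
c=np.hstack([cv2.resize(im2[250:350,310:430],(480,400),interpolation=cv2.INTER_CUBIC),cv2.resize(im[0:300,200:440],(320,400))])
cv2.imwrite("pics/s7.png",c[:,:,::-1])
E
```

```text
tcp along -0.0344 lat -0.0005 z 0.0211 yawerr -0.02 tilt [-1.7917e+02 -2.0000e-02] F along/lat/z -1.02 0.93 -0.17
```

View pics/s7.png

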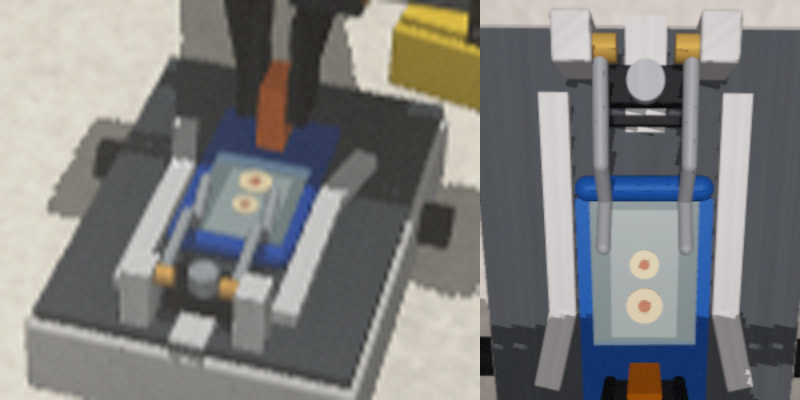

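>>> {"name": "carry_out", "arguments": {
  "plan": [
    {"grip":1,"dp":[0,-0.002,0],"rotation":[-0.1,0,0]},
    {"grip":1,"dp":[0,-0.002,0],"rotation":[-0.1,0,0]},
    {"grip":1,"dp":[0,-0.002,0],"rotation":[-0.1,0,0]}
  ]
}}

```text
time_s: 14.07
tool_pos: [0.515, 0.1633, 0.0211]
tool_rot: [-179.4, 0.0, -78.3]
force: [-3.2, -0.2, 2.2]
grip_width: 0.011
```

```bash
python3 -c "
from h import *
stg(); print(env.get_obs()['wrist_torque'])"
```

```text
tcp along -0.0268 lat -0.001 z 0.0211 yawerr -0.1 tilt [-1.7937e+02  1.0000e-02] F along/lat/z -3.22 0.45 2.18
[-0.08869208  0.97192952  0.00779487]
```

>>> {"name": "carry_out", "arguments": {
  "plan": [
    {"grip":1,"dp":[-0.0003,-0.0015,0],"rotation":[-0.1,0,0]},
    {"grip":1,"dp":[0,-0.0015,0],"rotation":[-0.1,0,0]}
  ]
}}

```text
time_s: 14.23
tool_pos: [0.5175, 0.1639, 0.0211]
tool_rot: [-179.7, -0.0, -78.3]
force: [-2.5, -0.6, 0.3]
grip_width: 0.0115
```

```bash
python3 -c "
from h import *
stg()"
```

```text
tcp along -0.0242 lat -0.0009 z 0.0211 yawerr -0.11 tilt [-1.797e+02 -2.000e-02] F along/lat/z -2.56 -0.11 0.34
```

>>> {"name": "carry_out", "arguments": {
  "plan": [
    {"grip":1,"dp":[-0.0002,-0.0015,0],"rotation":[0.05,0,-0.1]},
    {"grip":1,"dp":[0,-0.0015,0],"rotation":[0.05,0,0]}
  ]
}}

```text
time_s: 14.4
tool_pos: [0.5206, 0.1647, 0.0211]
tool_rot: [-179.6, -0.0, -78.2]
force: [-2.9, -0.9, 0.3]
grip_width: 0.0118
```

>>> {"name": "carry_out", "arguments": {
  "plan": [
    {"grip":1,"dp":[0,-0.0015,0],"rotation":[0.05,0,0]}
  ]
}}

```text
time_s: 14.48
tool_pos: [0.522, 0.1651, 0.0211]
tool_rot: [-179.6, -0.0, -78.2]
force: [-3.3, -0.3, 1.3]
grip_width: 0.0118
```

>>> {"name": "carry_out", "arguments": {
  "plan": [
    {"grip":1,"dp":[0,-0.0015,0],"rotation":[0.05,0,0]}
  ]
}}

```text
time_s: 14.57
tool_pos: [0.5233, 0.1654, 0.0211]
tool_rot: [-179.6, -0.0, -78.2]
force: [-3.6, -1.0, 1.0]
grip_width: 0.0114
```

```bash
python3 -c "
from h import *
stg()"
```

```text
tcp along -0.0182 lat -0.0006 z 0.0211 yawerr 0.02 tilt [-1.7958e+02 -3.0000e-02] F along/lat/z -3.71 -0.29 1.05
```

>>> {"name": "carry_out", "arguments": {
  "plan": [
    {"grip":1,"dp":[0,-0.0015,0],"rotation":[0.05,0,0]}
  ]
}}

```text
time_s: 14.65
tool_pos: [0.5247, 0.1658, 0.0211]
tool_rot: [-179.5, -0.0, -78.2]
force: [-3.5, -1.4, 2.1]
grip_width: 0.0117
```

>>> {"name": "carry_out", "arguments": {
  "plan": [
    {"grip":1,"dp":[0,-0.0015,0],"rotation":[0.05,0,0]}
  ]
}}

```text
time_s: 14.73
tool_pos: [0.5259, 0.1661, 0.0211]
tool_rot: [-179.5, -0.0, -78.2]
force: [-4.1, -1.1, 1.9]
grip_width: 0.0117
```

>>> {"name": "carry_out", "arguments": {
  "plan": [
    {"grip":1,"dp":[0,-0.0015,0],"rotation":[0.05,0,0]}
  ]
}}

```text
time_s: 14.82
tool_pos: [0.5272, 0.1663, 0.0211]
tool_rot: [-179.5, -0.0, -78.2]
force: [-3.6, -1.5, 1.5]
grip_width: 0.0117
```

>>> {"name": "carry_out", "arguments": {
  "plan": [
    {"grip":1,"dp":[0,-0.0015,0],"rotation":[0,0,0]}
  ]
}}

```text
time_s: 14.9
tool_pos: [0.5279, 0.1665, 0.0211]
tool_rot: [-179.6, -0.1, -78.2]
force: [-7.0, -2.1, 5.6]
grip_width: 0.0116
```

>>> {"name": "carry_out", "arguments": {
  "plan": [
    {"grip":1,"dp":[0,-0.0015,0],"rotation":[0,0,0]}
  ]
}}

```text
time_s: 14.98
tool_pos: [0.528, 0.1665, 0.0211]
tool_rot: [-179.8, -0.1, -78.2]
force: [-8.9, -2.8, 7.0]
grip_width: 0.0117
```

```bash
python3 -c "
from h import *
stg()"
```

```text
tcp along -0.0134 lat -0.0004 z 0.0211 yawerr 0.01 tilt [-1.798e+02 -9.000e-02] F along/lat/z -9.3 -0.95 7.01
```

>>> {"name": "carry_out", "arguments": {
  "plan": [
    {"grip":1,"dp":[0,-0.001,0],"rotation":[0.1,0,0]},
    {"grip":1,"dp":[0,-0.0005,0],"rotation":[0,0,0]}
  ]
}}

```text
time_s: 15.15
tool_pos: [0.5279, 0.1665, 0.0211]
tool_rot: [-179.9, -0.1, -78.2]
force: [-4.8, -0.8, 2.5]
grip_width: 0.0114
```

>>> {"name": "carry_out", "arguments": {
  "force": 10,
  "plan": [
    {"grip":1,"dp":[0,-0.0003,0],"rotation":[0,0,0]},
    {"grip":0.5,"dp":[0,0,0],"rotation":[0,0,0]},
    {"grip":0.5,"dp":[0,0,0],"rotation":[0,0,0]},
    {"grip":0.5,"dp":[0,0,0],"rotation":[0,0,0]},
    {"grip":0.5,"dp":[0,0,0],"rotation":[0,0,0]},
    {"grip":0.5,"dp":[0,0,0],"rotation":[0,0,0]},
    {"grip":0.5,"dp":[0,0,0],"rotation":[0,0,0]}
  ]
}}

```text
time_s: 15.73
tool_pos: [0.5348, 0.1682, 0.023]
tool_rot: [-179.2, -0.0, -78.2]
force: [-0.6, -0.4, -0.2]
grip_width: 0.0406
```

```bash
python3 -c "
from h import *
stg();st()"
```

```text
tcp along -0.0064 lat -0.0002 z 0.023 yawerr -0.0 tilt [-1.7917e+02 -4.0000e-02] F along/lat/z -0.65 -0.24 -0.17
15.73 [0.5348 0.1682 0.023 ] [-1.7917e+02 -4.0000e-02 -7.8200e+01] F [-0.59 -0.37 -0.17] w 0.0406 q [  14.   19.  -39.  106.   14.   59. -109.]
```

>>> {"name": "carry_out", "arguments": {
  "plan": [
    {"grip":0.4,"dp":[0,0.005,-0.003],"rotation":[0,0,0]},
    {"grip":0.4,"dp":[0,0.002,-0.01],"rotation":[0,0,0]},
    {"grip":0.4,"dp":[0,0,-0.02],"rotation":[0,0,0]},
    {"grip":0.4,"dp":[0,0,-0.03],"rotation":[0,0,0]},
    {"grip":0.4,"dp":[0,0,-0.03],"rotation":[0,0,0]},
    {"grip":0.4,"dp":[0,0.02,-0.02],"rotation":[0,0,0]},
    {"grip":0.4,"dp":[0,0,0],"rotation":[0,0,0]},
    {"grip":0.4,"dp":[0,0,0],"rotation":[0,0,0]}
  ]
}}

```text
time_s: 16.4
tool_pos: [0.5037, 0.1626, 0.144]
tool_rot: [-179.1, -0.1, -78.1]
force: [0.3, -0.4, -0.2]
grip_width: 0.0525
```

```bash
python3 - <<'E'
from h import *
stg(); p=env.camera_params("wrist");im=env.read_camera("wrist");im2=env.read_camera("scene"); np.save("w8.npy",p,allow_pickle=True); cv2.imwrite("pics/w8.png",im[:,:,::-1])
c=np.hstack([cv2.resize(im2[250:350,310:430],(360,300),interpolation=cv2.INTER_CUBIC),cv2.resize(im[0:300,150:490],(440,388))[:300]])
c=np.hstack([cv2.resize(im2[245:345,310:430],(360,388),interpolation=cv2.INTER_CUBIC),cv2.resize(im[0:300,150:490],(440,388))])
cv2.imwrite("pics/s8.png",c[:,:,::-1])
E
```

```text
tcp along -0.0379 lat 0.0007 z 0.144 yawerr 0.11 tilt [-1.7915e+02 -5.0000e-02] F along/lat/z 0.19 -0.47 -0.23
```

View pics/s8.png

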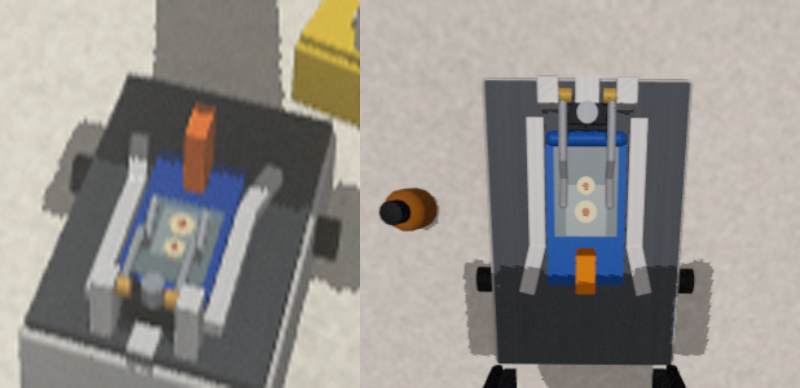

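```bash
python3 - <<'E'
from h import *
p=np.load("w8.npy",allow_pickle=True).item(); im=cv2.imread("pics/w8.png"); hsv=cv2.cvtColor(im,cv2.COLOR_BGR2HSV)
m=cv2.inRange(hsv,(100,130,40),(125,255,255)); a=np.radians(11.8); u=np.array([np.cos(a),np.sin(a)]);n=np.array([-u[1],u[0]])
S=lambda q,z:((ray("",q,z,p)[:2]-[.541,.1697])@np.c_[u,n]).round(4)
ys=[(c,np.where(m[60:300,c])[0]+60) for c in(300,305,312,320,330,345)]
for c,y in ys: print(c,y.min(),S((c,y.min()),.047),"tail",y.max(),S((c,y.max()+1),.045))
for v in(130,150,170,185,200,212):
    x=np.where(m[v])[0]; x=x[(x>270)&(x<380)]; l,r=S((x.min(),v),.045),S((x.max()+1,v),.045); print(v,l,r,"mid",(l[1]+r[1])/2)
E
```

```text
300 101 [0.0677 0.0188] tail 220 [-0.0289  0.0205]
305 183 [0.004  0.0157] tail 220 [-0.0289  0.0162]
312 101 [0.0677 0.0095] tail 220 [-0.0289  0.0101]
320 101 [0.0677 0.0032] tail 190 [-0.0029  0.0032]
330 101 [ 0.0678 -0.0046] tail 191 [-0.0037 -0.0052]
345 183 [ 0.0041 -0.0176] tail 220 [-0.0288 -0.0183]
130 [0.0461 0.0249] [ 0.0462 -0.0257] mid -0.00040000000000000105
150 [0.0305 0.0244] [ 0.0307 -0.0253] mid -0.000449999999999999
170 [0.0145 0.0248] [ 0.0146 -0.0258] mid -0.0005000000000000004
185 [0.0021 0.025 ] [ 0.0022 -0.0253] mid -0.0001499999999999991
200 [-0.0106  0.0245] [-0.0105 -0.0256] mid -0.0005500000000000001
212 [-0.021   0.0247] [-0.0209 -0.0259] mid -0.0005999999999999998
```

```bash
python3 -c "
from h import *
st(); print(env.sign_off())"
```

```text
16.5 [0.5033 0.163  0.1429] [-1.7926e+02 -1.0000e-02 -7.8050e+01] F [0.63 0.31 0.1 ] w 0.0524 q [  18.    7.  -42.  103.    5.   71. -103.]
the job is handed in; nothing more can be done
None
```

I took the orange-tab slide from the tray, laid it flat in the funnel and slid it under both clips onto the stop. I let go and handed the job in at 16.5 s. Hand-in reports no verdict, so the result rests on the checks below.

**Last checks**
- **Position:** the last wrist picture puts the slide's nose at stage x ≈ 0.068 m. It lies about 0.5 mm right of my stage line, which is within 0.5 mm of the rail centre, and it is straight within about 0.2°.
- **Clips:** both appear to be down on the glass in the pictures. I had no reading of the clip joints.
- **Stop:** the push along the channel was about 3–4 N of drag, then rose to 9.3 N and the slide stopped moving. That means roughly 5 N on the stop, but it is worked out from the wrist force, not measured directly.
- **After release:** I have no direct reading of contact with the pad. The nose is within about 1 mm of where it was pressed, and the pad's travel is 3 mm.

**What went wrong or disagreed**
- **Failed grasp:** the first grasp closed just above the tab, because the real fingertips sit about 30 mm short of the reported TCP. I saw this in the pictures and lowered the arm to suit. The slide had not moved.
- **Clip lifting:** this took up to 13.8 N of push along the channel, above the 3–10 N expected. The gripper was tilting the nose down onto the deck, with about 12 N of downward force, and easing the tilt fixed it. The sideways force stayed below about 2 N.
- **At release:** the gripper drifted about 7 mm forward with the fingers open. The pictures show no sign of the slide or clips being disturbed.

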